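# Hand a sealing-jaw carrier over the end stop to the loading rail

### The job

Slide the red-knobbed sealing-jaw carrier along its rail to the red end stop, lift it over the stop and set it down on the open start of the next rail, then slide it under the yellow keeper strip and use the carrier to push the orange locator fully home; let go and leave the carrier hanging there. Work by feel: bumps and pushes must stay gentle (under about 30 N), and leave the black-knobbed carrier and the other things on the table alone.

Things in the scene. Friction and masses are not known exactly. Their poses are not given: they have to be found in the camera images.
- knob (a point): centre of the red knob of the carrier to move: block 26 x 26 mm, 36 mm high, on a 12 mm stem rising from the shoe; grasp it here from above, best with a finger on either side along the rail. Axes are the carrier's: z up, y along the rail towards the next rail, x across it, away from the robot. The carrier weighs 0.3 to 0.55 kg.
- shoe (a point): same carrier, 66 mm below the knob centre: middle of the shoe roof's underside, resting on the bar. Shoe: steel inverted U, 44 mm long (y), roof 12 mm thick, slot 11 mm wide; far leg (+x) 10 mm down; near leg (-x) carries a brass jaw 28 x 50 x 55 mm under the bar, 71 to 127 mm below this point (lifted over 50 mm it hits the bar). A flange to x = +21.5 mm, level with the roof, runs under the keepers with 4 mm play.
- rail_a: first rail and stand. Origin on the table below the outer face of the red end stop; x across the rail, y along it to the next rail, z up. Bar 8 mm thick, 20 deep, top edge at z = 190 mm, centred on x = 0, y = -310 to 0. A yellow keeper strip (x = 12.5 to 22.5, 16 to 19 mm above the bar top, y = -310 to -60 mm) stops carriers from being lifted there.
- stop_a (a point): inner face of the red end stop, at the height of the first bar's top edge; axes as rail_a. The stop is 8 x 8 mm and rises 18 mm above the bar. A shoe touching it has its centre at y = -22 mm from here (-30 mm in rail_a) and is clear of the keeper by 8 mm, so it can be lifted out: raised 30 to 48 mm, its far leg clears the stop; shifting it 8 mm towards -x then keeps the near leg off both bars on the way across.
- rail_b: next rail and stand, about in line with the first, up to 4 mm higher, lower or sideways and turned up to 0.03 rad. Origin 190 mm below the top edge of its bar's start, axes as rail_a; same bar, y = 0 to 250 mm, no stop at its start. Its yellow keeper strip (same section, height) runs from y = 78 to 250 mm: set the shoe down with its centre at y = 25 to 50 mm, then slide it on in +y.
- locator (a joint): how far the orange pin on rail_b is pushed in along +y: 0 = out, 0.014 m = home, a dead stop. Steady drag of about 6 N; stays where left. The tip, just above the bar, meets the shoe's roof. Its black dock is clamped by hand: with the pin out the tip is anywhere from y = 177 to 193 mm of rail_b, so the end of the push (shoe centre y = 169 to 185 mm) must be felt.
- spare_knob (a point): centre of the black knob of the spare carrier (same shape), hanging on the first rail 90 mm or more behind the red one (centre to centre); leave it alone.
Not all that is in view belongs to the job. What is shaped like the part that bears knob but blue or purple is not meant.

How it is judged:
On the way, in this order (a step that is already met when the one before it is completed fails the run):
1. the carrier is lifted clear above the rails, over the red end stop (y of shoe in the frame of rail_a between -0.03 and 0.03 m and z of shoe in the frame of rail_a above 0.208 m), for 0.05 s.
2. the carrier hangs on the open start of the second rail, its shoe down on the bar (y of shoe in the frame of rail_b between 0.005 and 0.065 m and z of shoe in the frame of rail_b between 0.186 and 0.193 m and x of shoe in the frame of rail_b between -0.004 and 0.004 m), for 0.1 s.
At the end, for the whole second after the job is handed in: The orange locator is pushed home (at least 11.5 of its 14 mm) and the red-knobbed carrier hangs upright (within 0.12 rad) and at rest on the second rail under its keeper strip, shoe down on the bar (within 3 mm), 155 to 192 mm from the rail's start (value of joint locator above 0.0115 m and y of shoe in the frame of rail_b between 0.155 and 0.192 m and z of shoe in the frame of rail_b between 0.187 and 0.193 m and x of shoe in the frame of rail_b between -0.004 and 0.004 m and angle between shoe's own z axis and vertical below 0.12 rad and linear speed of carrier below 0.02 m/s); the robot touches nothing.
It fails at once if the carrier is pressed or knocked against a rail, its end stop, its keeper or the locator with more than 30 N (contact force between carrier and rail_a above 30 N or contact force between carrier and rail_b above 30 N or contact force between carrier and locator above 30 N).
It fails at once if the locator is pushed by the robot itself instead of by the carrier (contact force between the arm and locator above 0.5 N).
It fails at once if the carrier is tipped over or dropped (angle between shoe's own z axis and vertical above 0.4 rad or height (world z) of shoe below 0.15 m).
It fails at once if the spare carrier is disturbed (moved more than 10 mm) (distance of spare_knob from where it was at the start of the episode above 0.01 m).
It fails at once if another thing on the table is disturbed (moved more than 30 mm) (distance of any of spray, core, roll, brush, wrench, cup from where it was at the start of the episode above 0.03 m).
It also fails if it takes over 64 s, if anything falls off the work surface, if the arm or the gripper's body presses on something with over 40 N, if the wrist force passes 120 N, or if a joint passes its speed limit or range.

### The arm

A 6-joint arm with a two-finger parallel gripper is mounted at the origin on the work surface. World frame = base frame: x ahead of the robot, y to its left, z up, the work surface at z = 0. Lengths are in m, angles in rad, forces in N, time in s.
With the tool pointing down it reaches from about 0.25 to 0.725 m from the base axis. Payload 4 kg.
Tool frame: the origin (TCP) lies between the finger pads; the fingertips stand 8 mm ahead of it and the grasp point (between the pads) lies 11 mm behind it (bot.tip_reach is the distance from the TCP to the fingertips, in m); z points along the fingers, y is the line along which they close (so a half turn about z gives the same grasp; the last joint's range is limited). The gripper opens to 85 mm and grips with 20 to 120 N. Pads are 22 mm wide; open, the fingers measure 114 mm over their backs; the gripper's body (76 mm by 85 mm) begins 54 mm behind the grasp point. The pads swing forward as they close: fully open they stand 13 mm farther back than shut.
Start: joints at [1.12, 0.241, 0.005, 1.335, 0, 1.571], TCP at [0.218, 0.45, 0.239] pointing down, gripper open.
Joint ranges: [-2.72, 2.72], [-1.05, 1.87], [-1.09, 1.28], [-1.99, 2.15], [-1.42, 1.44], [-3.14, 3.14]. Speed limits (rad/s): [2.79, 2.79, 3.14, 3.14, 3.14, 3.14].

### API

Orientations are given as a unit quaternion [x, y, z, w].
In Python, from workcell import bot gives the robot as it stands.
- The arm moves only by the tool move_arm, never from a script. Its argument "deltas" is a list of rows, each a list of 7 numbers: the opening, from 0 (shut) to 1 (fully open), then the shift along the tool's x, y, z in mm, then the turn, a rotation vector about the tool's x, y, z in degrees. In form: [[gripper, tx, ty, tz, ax, ay, az], ...]. A call has 1 to 10 rows; each row shifts and turns the commanded pose from where the row before left it, along the tool's axes as they then stand; what a row does not reach is not made up. A row lasts 1/12 s, in which the tool goes at most 41.7 mm and 7.16 degrees, less where a joint would pass 70% of its speed; a pose out of reach is approached as far as the arm can. A call is refused whole if a number of a shift passes 41.7 or a number of a turn 7.16, either way. A call with a gripper value outside its range is refused whole. The fingers move at their own pace and stop on an object; the grip force is fixed at half the most. Time passes only in rows, so rows that do not move let the fingers close. It gives the time, the measured TCP pose, the force, the opening and the grip force at its end, in the units of the state.
- bot.get_obs(): the state, without advancing time (a new reading comes with each control period).
- bot.camera(name): name is "scene" or "top" or "wrist"; returns the picture (480x640x3 uint8, blue, green, red); there is no depth.
- bot.calibration(name): a dict with "K" (3x3 intrinsics, pixels), "position" and "orientation" of the camera in the world. Camera axes: x right, y down, z forward; pixel columns grow to the right and rows downward; lengths in m; the calibration is good to about 2 mm. A picture is of the moment at which its call begins: read the wrist's pose just before it. calibration takes no time and is no camera call; for the wrist camera it gives the pose at the moment of the call.
- bot.job_done(): hands the job in; it is judged then, once.
Trained networks look in the newest picture that a camera, given by its name, has taken for a name from the list of things; names that differ only in an ending like _2 or _b are one class to them, and where a whole thing is asked for, a point or a joint stands for the part that bears it (a point fixed in the world has none). Each returns a list of dicts, best first, with "conf" (0 to 1); they miss things now and then, are a little off and sometimes report something else, mostly with a low value. They report only what shows in the picture. A call takes as long as a camera call. They do not tell look-alikes from the thing itself.
- bot.outline_of(query, camera): "pixels" (480x640 bool, what is visible of it) and "rect" ([left, top, width, height] in pixels, round what is visible of it).
The state is a dict: "clock": time; "joint_pos": joint angles; "joint_vel": joint speeds; "tau": joint torques, N m; "eef_pos": TCP position; "tool_rot": TCP orientation; "ft_force": force on the tool from outside, world axes, zero at the start; "ft_torque": the same for the moment, N m; "grip_width": finger opening in m; "grasp_force": force on a finger pad.
Only numpy, scipy, OpenCV 4.12 (cv2) and the standard library are available. Lean on these libraries where they do the work, as an engineer would, in place of code of your own. Each camera call takes 0.05 s, during which the arm holds its last target. There are 200 camera calls.

## Working session

There is one attempt and no reset: what is moved stays moved. The work goes in short steps, Python scripts to look and compute and a tool call to move; the robot and the scene stay as the last step left them, time stands still between calls to the robot, and variables do not carry over. Pictures are saved under pics/ and viewed, at most 10 in all, crops included, and the job is handed in when it is done.

Besides the shell and the picture viewer there is one more tool, called after ">>>" by a JSON object that holds its "name" and its "arguments", one argument or row to a line. move_arm: Moves the arm, as the interface text tells. Its arguments: {"type":"object","properties":{"deltas":{"type":"array","items":{"type":"array","items":{"type":"number"}}}},"required":["deltas"]}

```bash
mkdir -p pics; cat > h.py <<'E'
import numpy as np,cv2
from scipy.spatial.transform import Rotation as R
from workcell import bot
def cal(n):
    c=bot.calibration(n);return np.array(c["K"]),np.array(c["position"]),R.from_quat(c["orientation"]).as_matrix()
def onz(n,uv,z,c=None):
    K,p,M=c or cal(n);d=M@np.linalg.inv(K)@np.array([uv[0],uv[1],1.]);return p+d*(z-p[2])/d[2]
def proj(n,X,c=None):
    K,p,M=c or cal(n);q=K@(M.T@(np.array(X)-p));return q[:2]/q[2]
E
python3 - <<'E'
from h import *
for n in("scene","top"):
    cv2.imwrite(f"pics/{n}0.png",bot.camera(n))
    for q in("knob","rail_a","locator"):
        for r in bot.outline_of(q,n)[:5]: print(n,q,round(r["conf"],2),r["rect"])
    print(cal(n))
E
```

```text
scene knob 0.91 [324.3, 264.9, 29.0, 97.3]
scene knob 0.6 [238.6, 183.3, 22.1, 91.5]
(array([[619.69181999,   0.        , 316.03713868],
       [  0.        , 619.69181999, 230.54681217],
       [  0.        ,   0.        ,   1.        ]]), array([ 1.09610889, -0.48178057,  0.92620512]), array([[ 0.65675151,  0.53964972, -0.52674058],
       [ 0.75408172, -0.47569152,  0.45285577],
       [-0.00618254, -0.69461915, -0.71935111]]))
top knob 0.87 [338.6, 160.3, 33.7, 48.2]
top knob 0.81 [362.0, 252.6, 35.1, 24.4]
top knob 0.62 [339.6, 307.4, 25.5, 32.4]
top rail_a 0.87 [123.4, 219.1, 173.7, 69.9]
top rail_a 0.68 [300.9, 221.7, 202.9, 64.4]
(array([[499.03364016,   0.        , 326.28815389],
       [  0.        , 499.03364016, 243.39201933],
       [  0.        ,   0.        ,   1.        ]]), array([ 0.50655549, -0.01931628,  0.95434171]), array([[ 2.03825694e-04, -9.98152885e-01,  6.07517574e-02],
       [-9.99990046e-01,  6.73268655e-05,  4.46120709e-03],
       [-4.45705695e-03, -6.07520620e-02, -9.98142936e-01]]))
```

View pics/scene0.png

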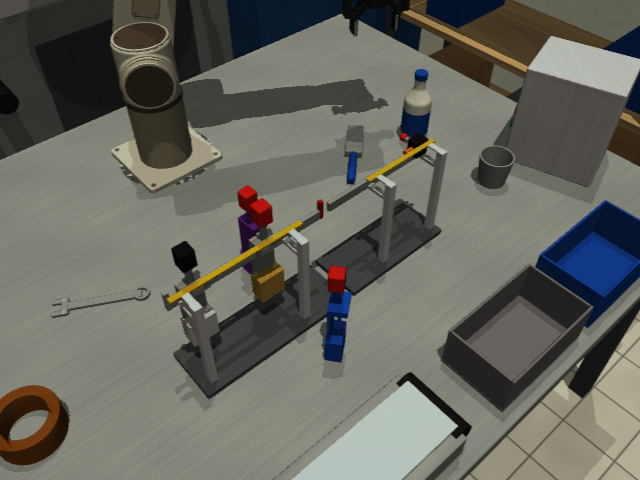

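View pics/top0.png

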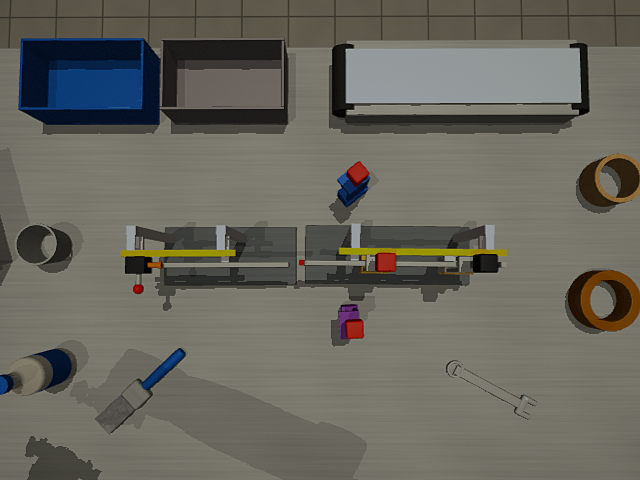

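Both views show three red knobs. On the rail with a brass jaw: top (385,262), scene (261,212), which is the target. The blue look-alike is at top (358,173), the purple one at top (354,329). The spare's black knob is at top (486,263), and the orange pin tip is near top (158,265). I'll check the choice in one close crop.

```bash
python3 - <<'E'
from h import *
im=cv2.imread("pics/top0.png")
a=cv2.resize(im[235:285,110:310],None,fx=4,fy=4,interpolation=cv2.INTER_CUBIC)
b=cv2.resize(im[235:285,300:500],None,fx=4,fy=4,interpolation=cv2.INTER_CUBIC)
s=cv2.imread("pics/scene0.png")[170:310,150:350]
s=cv2.resize(s,None,fx=1.4,fy=1.4)
cv2.imwrite("pics/c1.png",np.vstack([a,b,np.pad(s,((0,0),(0,800-s.shape[1]),(0,0)))]))
c=cal("top")
hsv=cv2.cvtColor(im,cv2.COLOR_BGR2HSV)
red=((hsv[...,0]<6)|(hsv[...,0]>174))&(hsv[...,1]>150)&(hsv[...,2]>90)
n,l,st,ce=cv2.connectedComponentsWithStats(red.astype(np.uint8))
for i in range(1,n):
    if st[i,4]>8: print(st[i],ce[i].round(1),onz("top",ce[i],.274,c).round(4),onz("top",ce[i],.208,c).round(4))
# bar centre lines
g=cv2.cvtColor(im,cv2.COLOR_BGR2GRAY).astype(int)
for u in (170,180,190,200,240,250,260,270,280,290,310,320,330,345,410,420,430): print(u,g[256:275,u])
E
```

```text
[347 161  22  22 273] [357.6 171.7] [ 0.6469 -0.0594  0.274 ] [ 0.6605 -0.0633  0.208 ]
[377 253  19  19 344] [386.1 261.8] [ 0.5228 -0.0978  0.274 ] [ 0.5244 -0.1054  0.208 ]
[299 260   5   5  25] [301. 262.] [0.5226 0.0182 0.274 ] [0.5241 0.0218 0.208 ]
[133 285  10   9  72] [137.2 288.8] [0.4862 0.241  0.274 ] [0.4842 0.2662 0.208 ]
[346 321  18  18 291] [354.4 329.3] [ 0.4316 -0.0543  0.274 ] [ 0.4243 -0.0577  0.208 ]
170 [ 91  66  69  72  71  69  66 139 131 128 136  78  64  70  72  70  71  74
  72]
180 [ 87  52  73  73  72  69  68 141 132 130 136  75  67  69  72  69  71  75
  73]
190 [ 95  51  59  61  59  57  71 143 133 131 137  73  65  56  59  56  58  62
  61]
200 [ 95  52  60  61  74  70  71 143 133 134 138  76  68  73  72  71  71  75
  75]
240 [ 40  81  80  77  75  72  94 143 133 136 140  46  73  74  76  74  73  77
  75]
250 [ 60  74  78  76  75  73  97 141 134 134 137  43  72  73  76  75  73  76
  72]
260 [ 61  62  77  76  76  73 101 141 133 135 136  51  71  74  77  74  76  75
  74]
270 [ 62  77  79  75  76  74 103 141 133 136 136  49  72  74  78  76  77  75
  74]
280 [ 62  78  79  77  77  76 108 137 134 137 135  37  74  75  79  76  80  77
  74]
290 [64 80 79 77 79 77 80 80 79 81 80 77 74 75 79 77 79 77 73]
310 [ 66  79  76  75  98 150 136 134 139  43  78  80  80  79  81  75  76  75
  77]
320 [ 79  78  76  74  83 151 136 135 140  53  76  79  80  78  81  77  75  75
  76]
330 [ 79  80  74  74  75 151 136 134 139  65  75  78  78  77  80  78  79  76
  37]
345 [ 40  53  49  46  53 148 138 134 135 106  43  47  51  50  52  51  50  50
  40]
410 [ 72  74  76  74  73  94 147 137 137 141  50  73  76  76  75  76  73  74
  76]
420 [ 72  75  75  76  73  78 147 137 135 140  75  72  74  75  74  77  75  74
  76]
430 [ 57  77  76  76  73  72 143 136 135 141  77  33  40  41  42  42  41  42
  42]
```

View pics/c1.png

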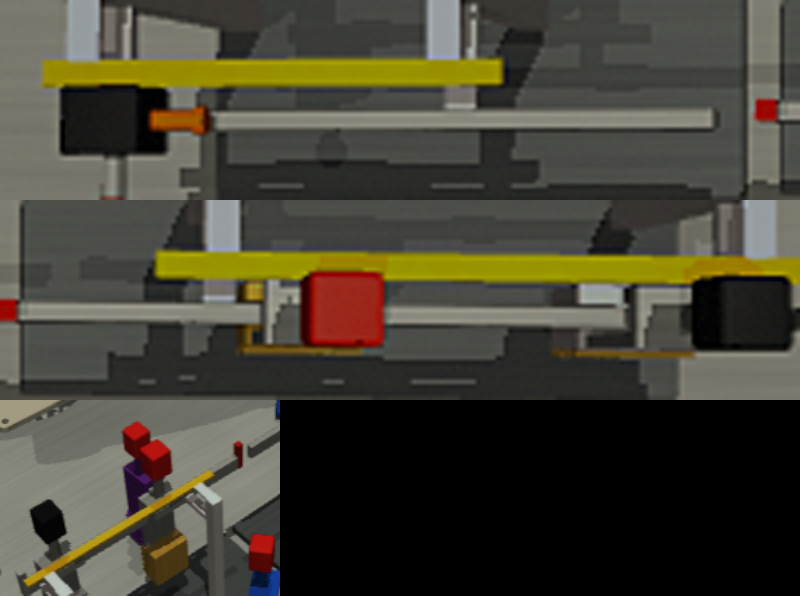

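The crop confirms it: the red knob with a brass jaw hangs on rail A at top (386,262), with the stop at (301,262). Next I'll fit the bars to subpixel accuracy and read the state.

```bash
python3 - <<'E'
from h import *
im=cv2.imread("pics/top0.png");c=cal("top")
g=cv2.cvtColor(im,cv2.COLOR_BGR2GRAY).astype(float)
def fit(us):
    P=[]
    for u in us:
        col=np.clip(g[258:270,u]-82,0,50);P.append(onz("top",(u,(col*np.arange(258,270)).sum()/col.sum()),.19,c)[:2])
    P=np.array(P);k=np.polyfit(P[:,1],P[:,0],1);print("x = %.4f + %.4f*y"%(k[1],k[0]),"rms",np.std(P[:,0]-np.polyval(k,P[:,1])).round(5))
fit(list(range(308,340))+list(range(402,450)));fit(range(165,285))
r=g[264:266,280:312].mean(0);print(r.round())
for n,u,v,z in(("Aend inner red",303.5,262,.208),("Bstart",288.5,264.5,.19),("tip",161.5,264.5,.195),("kn r",396,262,.274),("spare",486,263,.274),("keepB",235.5,253,.209)):print(n,onz("top",(u,v),z,c).round(4))
o=bot.get_obs();print(o["eef_pos"],R.from_quat(o["tool_rot"]).as_matrix().round(3),o["ft_force"],o["grip_width"])
E
```

```text
x = 0.5239 + 0.0077*y rms 0.00061
x = 0.5214 + -0.0029*y rms 0.00073
[136. 135. 136. 136. 136. 136. 139. 139.  74.  46.  80.  79.  78.  78.
  78.  64.  54. 128. 114.  82.  68.  70.  71.  69.  62.  90.  92.  90.
  90.  90.  91.  92.]
Aend inner red [0.5241 0.0181 0.208 ]
Bstart [0.5207 0.042  0.19  ]
tip [0.5206 0.235  0.195 ]
kn r [ 0.5226 -0.1112  0.274 ]
spare [ 0.5212 -0.2336  0.274 ]
keepB [0.5375 0.1198 0.209 ]
[0.21780561 0.44996547 0.23916931] [[-0.9    0.436 -0.   ]
 [ 0.436  0.9   -0.   ]
 [ 0.    -0.    -1.   ]] [-0.91318099  0.44142857  0.294199  ] 0.08531952978562694
```

>>> {"name": "move_arm", "arguments": {
  "deltas": [
    [1,0,0,-25,0,0,-6.35],
    [1,0,0,-25,0,0,-6.35],
    [1,0,0,-25,0,0,-6.35],
    [1,0,0,-25,0,0,-6.35],
    [1,-15.5,-27.4,0,0,0,0],
    [1,-15.5,-27.4,0,0,0,0],
    [1,-15.5,-27.4,0,0,0,0],
    [1,-15.5,-27.4,0,0,0,0],
    [1,-15.5,-27.4,0,0,0,0],
    [1,-15.5,-27.4,0,0,0,0]
  ]
}}

```text
clock: 1.23
eef_pos: [0.31, 0.2836, 0.3394]
tool_rot: [0.003, 1.0, 0.0, 0.0]
ft_force: [-0.2, -0.6, 0.6]
grip_width: 0.0858
grasp_force: 0.0
```

>>> {"name": "move_arm", "arguments": {
  "deltas": [
    [1,-15.5,-27.4,0,0,0,0],
    [1,-15.5,-27.4,0,0,0,0],
    [1,-15.5,-27.4,0,0,0,0],
    [1,-15.5,-27.4,0,0,0,0],
    [1,-15.5,-27.4,0,0,0,0],
    [1,-15.5,-27.4,0,0,0,0],
    [1,-15.5,-27.4,0,0,0,0],
    [1,-15.5,-27.4,0,0,0,0],
    [1,-15.5,-27.4,0,0,0,0],
    [1,-15.5,-27.4,0,0,0,0]
  ]
}}

```text
clock: 2.07
eef_pos: [0.463, 0.0082, 0.3395]
tool_rot: [0.004, 1.0, 0.0, 0.0]
ft_force: [1.4, 0.2, -0.3]
grip_width: 0.0852
grasp_force: 0.0
```

>>> {"name": "move_arm", "arguments": {
  "deltas": [
    [1,-15,-26,0,0,0,0],
    [1,-15,-26,0,0,0,0],
    [1,0,0,0,0,0,0],
    [1,0,0,0,0,0,0]
  ]
}}

```text
clock: 2.4
eef_pos: [0.4925, -0.0436, 0.3387]
tool_rot: [0.005, 1.0, 0.0, -0.001]
ft_force: [-0.4, 0.7, 0.4]
grip_width: 0.0854
grasp_force: 0.0
```

```bash
python3 - <<'E'
from h import *
o=bot.get_obs();print(o["clock"],o["eef_pos"],R.from_quat(o["tool_rot"]).as_matrix().round(4),o["ft_force"])
c=cal("wrist");im=bot.camera("wrist");cv2.imwrite("pics/w1.png",im)
hsv=cv2.cvtColor(im,cv2.COLOR_BGR2HSV)
red=((hsv[...,0]<6)|(hsv[...,0]>174))&(hsv[...,1]>150)&(hsv[...,2]>60)
n,l,st,ce=cv2.connectedComponentsWithStats(red.astype(np.uint8))
for i in range(1,n):
    if st[i,4]>50: print(st[i],ce[i].round(1),onz("wrist",ce[i],.274,c).round(4))
print(c[1],c[2].round(2))
E
```

```text
2.4 [ 0.49246621 -0.04363027  0.33870741] [[-9.999e-01  1.050e-02 -1.100e-03]
 [ 1.050e-02  9.999e-01  3.000e-04]
 [ 1.100e-03  3.000e-04 -1.000e+00]] [-0.43868181  0.70201024  0.36593661]
[ 278  125   35   36 1129] [295.5 142.7] [ 0.4211 -0.0527  0.274 ]
[386 255  13  16 150] [392.1 263. ] [0.4942 0.006  0.274 ]
[ 212  266   48   52 2049] [235.2 292.1] [ 0.513  -0.0939  0.274 ]
[280 367  34  33 820] [297.5 384.9] [ 0.5841 -0.0555  0.274 ]
[ 0.42159536 -0.04176554  0.4735863 ] [[ 0.01  0.96  0.27]
 [ 1.   -0.01 -0.  ]
 [-0.    0.27 -0.96]]
```

View pics/w1.png

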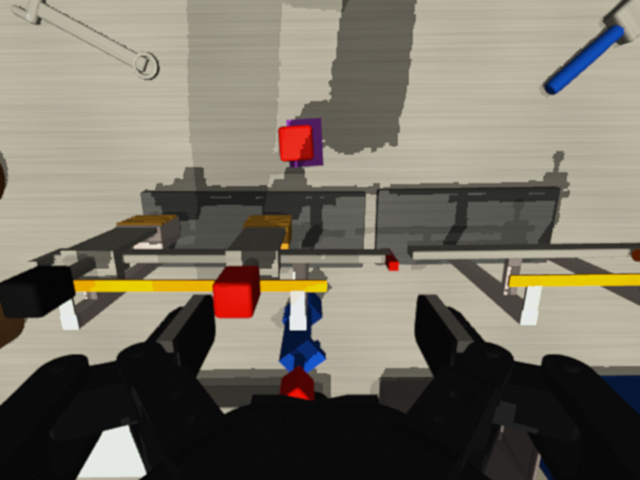

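The wrist view shows the target knob at (236,292), left of the fingers, the stop at (392,263) and the purple decoy at (296,143). I'll finish the shift, then go down.

>>> {"name": "move_arm", "arguments": {
  "deltas": [
    [1,-10.3,-18,0,0,0,0],
    [1,-10.3,-18,0,0,0,0],
    [1,-10.3,-18,0,0,0,0],
    [1,0,0,0,0,0,0],
    [1,0,0,20,0,0,0],
    [1,0,0,20,0,0,0],
    [1,0,0,20,0,0,0],
    [1,0,0,0,0,0,0]
  ]
}}

```text
clock: 3.12
eef_pos: [0.5199, -0.0946, 0.2755]
tool_rot: [0.003, 1.0, 0.001, -0.004]
ft_force: [-0.2, 0.6, -1.9]
grip_width: 0.0849
grasp_force: 0.0
```

```bash
python3 - <<'E'
from h import *
o=bot.get_obs();print(o["eef_pos"])
c=cal("wrist");im=bot.camera("wrist");cv2.imwrite("pics/w2.png",im)
for X in [(.5229+a,-.098+b,.274) for a,b in((-.013,-.013),(-.013,.013),(.013,.013),(.013,-.013))]: 
    cv2.circle(im,tuple(int(v) for v in proj("wrist",X,c).round()),3,(0,255,0),1)
cv2.imwrite("pics/w2.png",im)
E
```

```text
[ 0.5199197  -0.0946261   0.27553832]
```

View pics/w2.png

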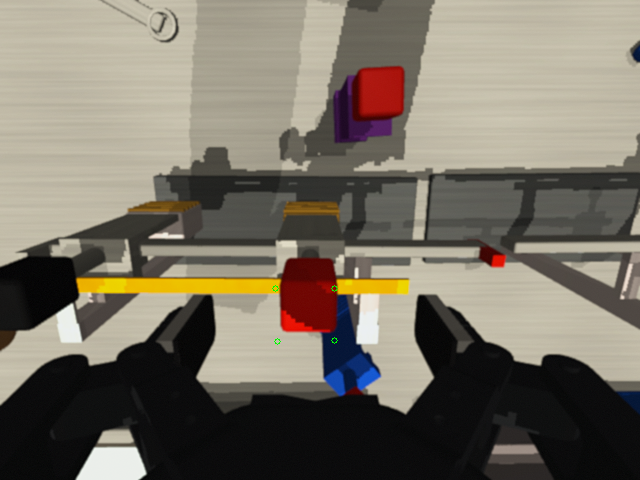

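The wrist view puts the knob's top face at u 281-337, v 282-331. That is about 3 mm nearer the robot than my top-view estimate (green dots), so I'll aim between the two.

>>> {"name": "move_arm", "arguments": {
  "deltas": [
    [1,-0.5,-1,15,0,0,0],
    [1,0,-1,12,0,0,0],
    [1,0,0,3,0,0,0],
    [1,0,0,0,0,0,0]
  ]
}}

```text
clock: 3.5
eef_pos: [0.523, -0.0979, 0.2499]
tool_rot: [0.003, 1.0, 0.0, -0.0]
ft_force: [-0.1, 0.9, 0.8]
grip_width: 0.0852
grasp_force: 0.0
```

```bash
python3 - <<'E'
from h import *
o=bot.get_obs();print(o["eef_pos"],o["ft_force"],R.from_quat(o["tool_rot"]).as_matrix().round(4).tolist())
E
```

```text
[ 0.52297298 -0.09792967  0.24992175] [-0.07343837  0.90117512  0.81927917] [[-1.0, 0.0066, -0.0001], [0.0066, 1.0, 0.0002], [0.0001, 0.0002, -1.0]]
```

>>> {"name": "move_arm", "arguments": {
  "deltas": [
    [1,1.5,1,4,0,0,0],
    [1,0,0,0,0,0,0],
    [0.5,0,0,0,0,0,0],
    [0.4,0,0,0,0,0,0],
    [0.3,0,0,0,0,0,0],
    [0.2,0,0,0,0,0,0],
    [0.1,0,0,0,0,0,0],
    [0,0,0,0,0,0,0],
    [0,0,0,0,0,0,0],
    [0,0,0,0,0,0,0]
  ]
}}

```text
clock: 4.33
eef_pos: [0.5218, -0.0977, 0.2456]
tool_rot: [0.004, 1.0, -0.0, 0.0]
ft_force: [-0.4, 1.7, 2.3]
grip_width: 0.0254
grasp_force: 59.7
```

>>> {"name": "move_arm", "arguments": {
  "deltas": [
    [0,0,0,0,0,0,0],
    [0,0,0,0,0,0,0]
  ]
}}

```text
clock: 4.5
eef_pos: [0.5218, -0.0977, 0.2456]
tool_rot: [0.004, 1.0, -0.0, 0.0]
ft_force: [-0.5, 0.2, 2.5]
grip_width: 0.0249
grasp_force: 59.7
```

```bash
cat > s.py <<'E'
from h import *
o=bot.get_obs();print(o["clock"],o["eef_pos"].round(4) if hasattr(o["eef_pos"],"round") else o["eef_pos"],np.round(o["ft_force"],2),np.round(o["ft_torque"],2),R.from_quat(o["tool_rot"]).as_matrix().round(4).tolist(),o["grip_width"],o["grasp_force"])
E
python3 s.py
```

```text
4.5 [ 0.5218 -0.0977  0.2456] [-0.46  0.23  2.48] [-0.   -0.05 -0.07] [[-1.0, 0.0075, 0.0006], [0.0075, 1.0, -0.0001], [-0.0006, -0.0, -1.0]] 0.024933497100327738 59.69101309776306
```

>>> {"name": "move_arm", "arguments": {
  "deltas": [
    [0,0,4,0,0,0,0],
    [0,0,9,0,0,0,0],
    [0,0,9,0,0,0,0],
    [0,0,9,0,0,0,0],
    [0,0,9,0,0,0,0],
    [0,0,9,0,0,0,0],
    [0,0,9,0,0,0,0],
    [0,0,9,0,0,0,0],
    [0,0,9,0,0,0,0],
    [0,0,4,0,0,0,0]
  ]
}}

```text
clock: 5.33
eef_pos: [0.5223, -0.0163, 0.2456]
tool_rot: [0.003, 1.0, -0.0, 0.0]
ft_force: [-0.5, -4.4, 5.0]
grip_width: 0.0252
grasp_force: 60.2
```

>>> {"name": "move_arm", "arguments": {
  "deltas": [
    [0,0,2,0,0,0,0],
    [0,0,2,0,0,0,0],
    [0,0,1,0,0,0,0],
    [0,0,0,0,0,0,0]
  ]
}}

```text
clock: 5.67
eef_pos: [0.5223, -0.0119, 0.2456]
tool_rot: [0.003, 1.0, -0.0, 0.0]
ft_force: [-0.1, -4.1, 5.6]
grip_width: 0.0252
grasp_force: 60.2
```

```bash
python3 s.py
```

```text
5.6667 [ 0.5223 -0.0119  0.2456] [-0.13 -4.08  5.6 ] [-0.95  0.   -0.  ] [[-1.0, 0.0069, 0.0004], [0.0069, 1.0, -0.0001], [-0.0004, -0.0001, -1.0]] 0.025231519621621467 60.23767948150635
```

>>> {"name": "move_arm", "arguments": {
  "deltas": [
    [0,0,1,0,0,0,0],
    [0,0,1,0,0,0,0],
    [0,0,1,0,0,0,0],
    [0,0,0,0,0,0,0]
  ]
}}

```text
clock: 6.0
eef_pos: [0.5224, -0.0092, 0.2456]
tool_rot: [0.004, 1.0, -0.0, 0.0]
ft_force: [-0.1, -3.8, 6.0]
grip_width: 0.0255
grasp_force: 60.3
```

>>> {"name": "move_arm", "arguments": {
  "deltas": [
    [0,0,1,0,0,0,0],
    [0,0,1,0,0,0,0],
    [0,0,0,0,0,0,0]
  ]
}}

```text
clock: 6.25
eef_pos: [0.5224, -0.0072, 0.2456]
tool_rot: [0.004, 1.0, -0.0, 0.0]
ft_force: [1.0, -4.0, 4.7]
grip_width: 0.0253
grasp_force: 60.3
```

>>> {"name": "move_arm", "arguments": {
  "deltas": [
    [0,0,1,0,0,0,0],
    [0,0,1,0,0,0,0],
    [0,0,0,0,0,0,0]
  ]
}}

```text
clock: 6.5
eef_pos: [0.5224, -0.0052, 0.2456]
tool_rot: [0.004, 1.0, -0.0, 0.0]
ft_force: [-0.9, -5.0, 5.5]
grip_width: 0.0255
grasp_force: 60.3
```

>>> {"name": "move_arm", "arguments": {
  "deltas": [
    [0,0,1,0,0,0,0],
    [0,0,0,0,0,0,0]
  ]
}}

```text
clock: 6.67
eef_pos: [0.5224, -0.0042, 0.2456]
tool_rot: [0.004, 1.0, -0.0, 0.0]
ft_force: [0.1, -5.5, 4.7]
grip_width: 0.0254
grasp_force: 60.3
```

>>> {"name": "move_arm", "arguments": {
  "deltas": [
    [0,0,0.7,0,0,0,0],
    [0,0,0,0,0,0,0]
  ]
}}

```text
clock: 6.83
eef_pos: [0.5224, -0.0036, 0.2456]
tool_rot: [0.004, 1.0, -0.0, 0.0]
ft_force: [-0.2, -4.5, 5.2]
grip_width: 0.0252
grasp_force: 60.2
```

>>> {"name": "move_arm", "arguments": {
  "deltas": [
    [0,0,0.7,0,0,0,0],
    [0,0,0,0,0,0,0]
  ]
}}

```text
clock: 7.0
eef_pos: [0.5224, -0.0036, 0.2456]
tool_rot: [0.004, 1.0, -0.001, 0.0]
ft_force: [-0.4, -6.7, 4.8]
grip_width: 0.025
grasp_force: 60.2
```

>>> {"name": "move_arm", "arguments": {
  "deltas": [
    [0,0,0.7,0,0,0,0],
    [0,0,0,0,0,0,0]
  ]
}}

```text
clock: 7.17
eef_pos: [0.5224, -0.0035, 0.2456]
tool_rot: [0.004, 1.0, -0.002, 0.0]
ft_force: [-1.0, -7.3, 6.1]
grip_width: 0.0252
grasp_force: 60.2
```

>>> {"name": "move_arm", "arguments": {
  "deltas": [
    [0,0,-2,0,0,0,0],
    [0,0,-1,0,0,0,0],
    [0,0,0,-2,0,0,0],
    [0,0,0,-6,0,0,0],
    [0,0,0,-8,0,0,0],
    [0,0,0,-8,0,0,0],
    [0,0,0,-8,0,0,0],
    [0,0,0,-6,0,0,0],
    [0,0,0,0,0,0,0],
    [0,0,0,0,0,0,0]
  ]
}}

```text
clock: 8.0
eef_pos: [0.5225, -0.0055, 0.2839]
tool_rot: [0.004, 1.0, 0.0, 0.001]
ft_force: [-0.6, -0.5, -3.2]
grip_width: 0.0255
grasp_force: 59.5
```

```bash
python3 s.py
```

```text
8.0 [ 0.5225 -0.0055  0.2839] [-0.55 -0.51 -3.25] [-0.06 -0.01  0.04] [[-1.0, 0.0076, 0.001], [0.0076, 1.0, 0.0001], [-0.001, 0.0002, -1.0]] 0.025500070059083245 59.47404205799103
```

>>> {"name": "move_arm", "arguments": {
  "deltas": [
    [0,4,0,0,0,0,0],
    [0,4,0,0,0,0,0],
    [0,0,5,0,0,0,-0.2],
    [0,0,12,0,0,0,-0.2],
    [0,0,14,0,0,0,-0.2],
    [0,0,15,0,0,0,0],
    [0,0,15,0,0,0,0],
    [0,0,14,0,0,0,0],
    [0,0,10,0,0,0,0],
    [0,0,0,0,0,0,0]
  ]
}}

```text
clock: 8.83
eef_pos: [0.5141, 0.0821, 0.2832]
tool_rot: [-0.003, 1.0, 0.001, -0.0]
ft_force: [-0.1, -0.4, -4.3]
grip_width: 0.0254
grasp_force: 59.7
```

```bash
python3 s.py; python3 - <<'E'
from h import *
w=bot.camera("wrist");t=bot.camera("top");s=bot.camera("scene")
a=cv2.resize(t[235:285,120:320],None,fx=4,fy=4,interpolation=cv2.INTER_CUBIC)
b=np.hstack([cv2.resize(w[200:360,140:540],(500,200)),cv2.resize(s[130:280,260:460],(300,200))])
s2=cv2.resize(s[150:250,300:460],(320,200))
cv2.imwrite("pics/c2.png",np.vstack([a,b]))
E
```

```text
8.8333 [0.5141 0.0821 0.2832] [-0.15 -0.37 -4.29] [-0.11 -0.05 -0.05] [[-1.0, -0.0063, -0.0002], [-0.0063, 1.0, 0.0013], [0.0002, 0.0013, -1.0]] 0.025394845504172824 59.71744894981384
```

View pics/c2.png

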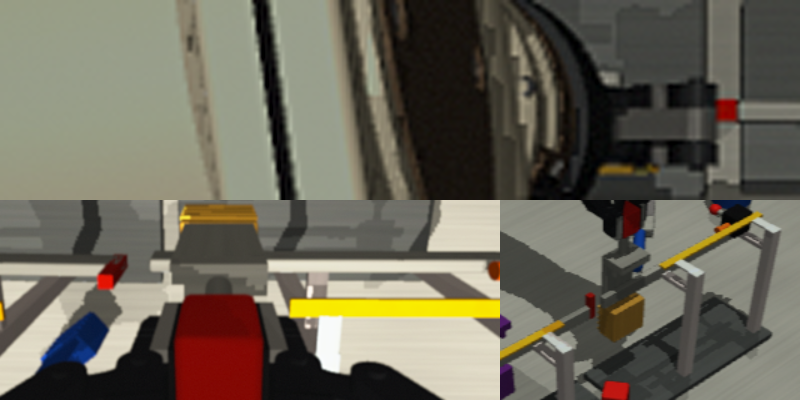

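The top view is blocked by the arm. The wrist and scene views show the carrier held above the open start of rail B, past the red stop and short of the keeper. I'll feel for the bar's side by moving towards +x.

>>> {"name": "move_arm", "arguments": {
  "deltas": [
    [0,-1.5,0,0,0,0,0.2],
    [0,-1.5,0,0,0,0,0],
    [0,-1.5,0,0,0,0,0],
    [0,0,0,0,0,0,0],
    [0,0,0,0,0,0,0]
  ]
}}

```text
clock: 9.4
eef_pos: [0.5189, 0.0791, 0.2833]
tool_rot: [0.001, 1.0, -0.0, -0.0]
ft_force: [-1.0, 0.5, -4.4]
grip_width: 0.0254
grasp_force: 59.7
```

>>> {"name": "move_arm", "arguments": {
  "deltas": [
    [0,-1,0,0,0,0,0],
    [0,0,0,0,0,0,0]
  ]
}}

```text
clock: 9.57
eef_pos: [0.5199, 0.0794, 0.2833]
tool_rot: [0.0, 1.0, -0.0, 0.0]
ft_force: [-0.6, -0.0, -4.2]
grip_width: 0.0251
grasp_force: 59.7
```

>>> {"name": "move_arm", "arguments": {
  "deltas": [
    [0,-1,0,0,0,0,0],
    [0,0,0,0,0,0,0]
  ]
}}

```text
clock: 9.73
eef_pos: [0.5209, 0.0795, 0.2833]
tool_rot: [0.0, 1.0, -0.0, 0.0]
ft_force: [0.4, -0.8, -3.3]
grip_width: 0.0252
grasp_force: 59.7
```

>>> {"name": "move_arm", "arguments": {
  "deltas": [
    [0,-0.7,0,0,0,0,0],
    [0,0,0,0,0,0,0]
  ]
}}

```text
clock: 9.9
eef_pos: [0.5215, 0.0795, 0.2833]
tool_rot: [0.0, 1.0, -0.0, -0.0]
ft_force: [-0.0, -0.9, -4.8]
grip_width: 0.0255
grasp_force: 59.7
```

>>> {"name": "move_arm", "arguments": {
  "deltas": [
    [0,-0.6,0,0,0,0,0],
    [0,0,0,0,0,0,0]
  ]
}}

```text
clock: 10.07
eef_pos: [0.5218, 0.0795, 0.2832]
tool_rot: [0.0, 1.0, 0.0, -0.0]
ft_force: [-0.3, 0.3, -3.1]
grip_width: 0.0252
grasp_force: 59.8
```

>>> {"name": "move_arm", "arguments": {
  "deltas": [
    [0,-0.6,0,0,0,0,0],
    [0,0,0,0,0,0,0]
  ]
}}

```text
clock: 10.23
eef_pos: [0.5221, 0.0795, 0.2832]
tool_rot: [0.0, 1.0, 0.0, -0.001]
ft_force: [-1.5, 0.0, -2.9]
grip_width: 0.0255
grasp_force: 59.8
```

>>> {"name": "move_arm", "arguments": {
  "deltas": [
    [0,-0.6,0,0,0,0,0],
    [0,0,0,0,0,0,0]
  ]
}}

```text
clock: 10.4
eef_pos: [0.5224, 0.0796, 0.2832]
tool_rot: [0.0, 1.0, 0.0, -0.001]
ft_force: [-3.4, 0.4, -2.9]
grip_width: 0.0254
grasp_force: 59.8
```

Contact was at about x = 0.5217, so the centre is about 0.5202. I'll back off and lower.

>>> {"name": "move_arm", "arguments": {
  "deltas": [
    [0,3.1,0,0,0,0,-0.1],
    [0,0,0,0,0,0,0],
    [0,0,0,6,0,0,0],
    [0,0,0,8,0,0,0],
    [0,0,0,8,0,0,0],
    [0,0,0,6,0,0,0],
    [0,0,0,2,0,0,0],
    [0,0,0,0,0,0,0],
    [0,0,0,0,0,0,0]
  ]
}}

```text
clock: 11.15
eef_pos: [0.5202, 0.0795, 0.2531]
tool_rot: [-0.001, 1.0, -0.0, -0.0]
ft_force: [0.2, -0.2, -3.7]
grip_width: 0.0255
grasp_force: 59.7
```

```bash
python3 s.py
```

```text
11.15 [0.5202 0.0795 0.2531] [ 0.18 -0.23 -3.72] [-0.03 -0.07  0.04] [[-1.0, -0.0012, -0.0003], [-0.0012, 1.0, -0.0001], [0.0003, -0.0001, -1.0]] 0.025514549902020112 59.71641004085541
```

>>> {"name": "move_arm", "arguments": {
  "deltas": [
    [0,0,0,1,0,0,0],
    [0,0,0,1,0,0,0],
    [0,0,0,1,0,0,0],
    [0,0,0,0,0,0,0]
  ]
}}

```text
clock: 11.48
eef_pos: [0.5202, 0.0795, 0.2503]
tool_rot: [-0.001, 1.0, -0.0, 0.0]
ft_force: [0.7, 0.0, -4.0]
grip_width: 0.0256
grasp_force: 59.7
```

>>> {"name": "move_arm", "arguments": {
  "deltas": [
    [0,0,0,1,0,0,0],
    [0,0,0,1,0,0,0],
    [0,0,0,0,0,0,0]
  ]
}}

```text
clock: 11.73
eef_pos: [0.5201, 0.0795, 0.2481]
tool_rot: [-0.001, 1.0, -0.0, -0.0]
ft_force: [-0.6, 0.9, -4.3]
grip_width: 0.0256
grasp_force: 59.7
```

>>> {"name": "move_arm", "arguments": {
  "deltas": [
    [0,0,0,1,0,0,0],
    [0,0,0,1,0,0,0],
    [0,0,0,0,0,0,0]
  ]
}}

```text
clock: 11.98
eef_pos: [0.52, 0.0795, 0.246]
tool_rot: [-0.001, 1.0, -0.0, -0.0]
ft_force: [0.5, -0.1, -4.0]
grip_width: 0.0251
grasp_force: 59.7
```

Already below most of the roof height with no side force, so the shoe is astride the bar. I'll carry on gently.

>>> {"name": "move_arm", "arguments": {
  "deltas": [
    [0,0,0,1,0,0,0],
    [0,0,0,0,0,0,0]
  ]
}}

```text
clock: 12.15
eef_pos: [0.5201, 0.0795, 0.2451]
tool_rot: [-0.001, 1.0, -0.0, -0.0]
ft_force: [-0.5, -0.5, -3.3]
grip_width: 0.0251
grasp_force: 59.7
```

>>> {"name": "move_arm", "arguments": {
  "deltas": [
    [0,0,0,1,0,0,0],
    [0,0,0,0,0,0,0]
  ]
}}

```text
clock: 12.32
eef_pos: [0.5202, 0.0795, 0.2449]
tool_rot: [-0.001, 1.0, 0.0, 0.0]
ft_force: [-0.5, 0.2, -0.7]
grip_width: 0.0253
grasp_force: 60.3
```

>>> {"name": "move_arm", "arguments": {
  "deltas": [
    [0,0,0,0.7,0,0,0],
    [0,0,0,0,0,0,0]
  ]
}}

```text
clock: 12.48
eef_pos: [0.5203, 0.0795, 0.2448]
tool_rot: [-0.001, 1.0, 0.0, 0.001]
ft_force: [-2.0, -0.3, 4.8]
grip_width: 0.0255
grasp_force: 61.0
```

>>> {"name": "move_arm", "arguments": {
  "deltas": [
    [0,0,0,-0.5,0,0,0],
    [0,0,4,0,0,0,0],
    [0,0,8,0,0,0,0],
    [0,0,8,0,0,0,0],
    [0,0,8,0,0,0,0],
    [0,0,8,0,0,0,0],
    [0,0,8,0,0,0,0],
    [0,0,4,0,0,0,0],
    [0,0,0,0,0,0,0]
  ]
}}

```text
clock: 13.23
eef_pos: [0.5208, 0.1289, 0.2449]
tool_rot: [-0.001, 1.0, 0.0, 0.001]
ft_force: [0.2, -2.2, 5.7]
grip_width: 0.0254
grasp_force: 61.0
```

```bash
python3 s.py;python3 - <<'E'
from h import *
w=bot.camera("wrist");s=bot.camera("scene")
cv2.imwrite("pics/c3.png",np.hstack([cv2.resize(w[160:400,200:],(550,300)),cv2.resize(s[110:260,330:460],(250,300))]))
E
```

```text
13.2333 [0.5208 0.1289 0.2449] [ 0.21 -2.23  5.67] [-0.64  0.03  0.04] [[-1.0, -0.0027, 0.0021], [-0.0027, 1.0, 0.0004], [-0.0021, 0.0004, -1.0]] 0.025403329813901594 60.986908078193665
```

View pics/c3.png

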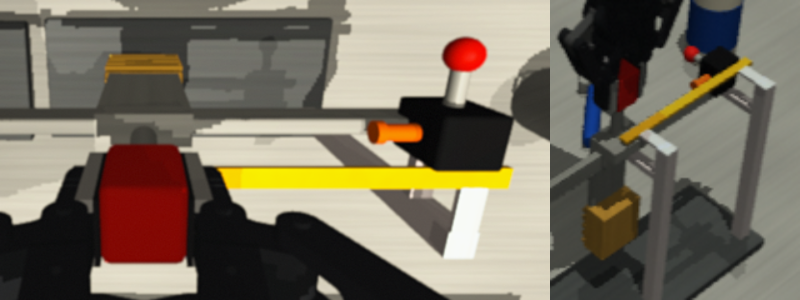

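The wrist view shows the shoe seated on rail B with its front at the start of the keeper. The orange tip and black dock are clear ahead and lower than the fingers. I'll slide on.

>>> {"name": "move_arm", "arguments": {
  "deltas": [
    [0,0,4,0,0,0,0],
    [0,0,7,0,0,0,0],
    [0,0,8,0,0,0,0],
    [0,0,8,0,0,0,0],
    [0,0,8,0,0,0,0],
    [0,0,7,0,0,0,0],
    [0,0,5,0,0,0,0],
    [0,0,3,0,0,0,0],
    [0,0,0,0,0,0,0]
  ]
}}

```text
clock: 14.08
eef_pos: [0.5205, 0.1786, 0.2449]
tool_rot: [-0.001, 1.0, -0.0, 0.001]
ft_force: [-0.5, -3.9, 5.7]
grip_width: 0.0253
grasp_force: 61.1
```

>>> {"name": "move_arm", "arguments": {
  "deltas": [
    [0,0,2,0,0,0,0],
    [0,0,2,0,0,0,0],
    [0,0,2,0,0,0,0],
    [0,0,2,0,0,0,0],
    [0,0,2,0,0,0,0],
    [0,0,0,0,0,0,0]
  ]
}}

```text
clock: 14.58
eef_pos: [0.5205, 0.188, 0.2449]
tool_rot: [-0.001, 1.0, -0.0, 0.001]
ft_force: [-0.4, -4.5, 6.3]
grip_width: 0.0254
grasp_force: 61.1
```

>>> {"name": "move_arm", "arguments": {
  "deltas": [
    [0,0,2,0,0,0,0],
    [0,0,2,0,0,0,0],
    [0,0,2,0,0,0,0],
    [0,0,2,0,0,0,0],
    [0,0,0,0,0,0,0]
  ]
}}

```text
clock: 15.0
eef_pos: [0.5204, 0.196, 0.2448]
tool_rot: [-0.001, 1.0, -0.0, 0.001]
ft_force: [0.3, -5.1, 6.1]
grip_width: 0.0254
grasp_force: 61.1
```

>>> {"name": "move_arm", "arguments": {
  "deltas": [
    [0,0,1.5,0,0,0,0],
    [0,0,1.5,0,0,0,0],
    [0,0,1.5,0,0,0,0],
    [0,0,1.5,0,0,0,0],
    [0,0,0,0,0,0,0]
  ]
}}

```text
clock: 15.42
eef_pos: [0.5204, 0.2019, 0.2448]
tool_rot: [-0.001, 1.0, -0.0, 0.001]
ft_force: [-0.0, -4.5, 6.4]
grip_width: 0.0256
grasp_force: 61.1
```

>>> {"name": "move_arm", "arguments": {
  "deltas": [
    [0,0,1.5,0,0,0,0],
    [0,0,1.5,0,0,0,0],
    [0,0,1.5,0,0,0,0],
    [0,0,0,0,0,0,0]
  ]
}}

```text
clock: 15.75
eef_pos: [0.5204, 0.2064, 0.2449]
tool_rot: [-0.001, 1.0, -0.0, 0.001]
ft_force: [-0.4, -5.1, 5.7]
grip_width: 0.0256
grasp_force: 61.1
```

>>> {"name": "move_arm", "arguments": {
  "deltas": [
    [0,0,1.5,0,0,0,0],
    [0,0,1.5,0,0,0,0],
    [0,0,0,0,0,0,0]
  ]
}}

```text
clock: 16.0
eef_pos: [0.5203, 0.2094, 0.2449]
tool_rot: [-0.001, 1.0, -0.0, 0.001]
ft_force: [0.0, -4.9, 6.3]
grip_width: 0.0252
grasp_force: 61.1
```

>>> {"name": "move_arm", "arguments": {
  "deltas": [
    [0,0,1.5,0,0,0,0],
    [0,0,1.5,0,0,0,0],
    [0,0,0,0,0,0,0]
  ]
}}

```text
clock: 16.25
eef_pos: [0.5203, 0.2124, 0.2449]
tool_rot: [-0.001, 1.0, -0.0, 0.001]
ft_force: [0.1, -4.3, 5.5]
grip_width: 0.0255
grasp_force: 61.1
```

>>> {"name": "move_arm", "arguments": {
  "deltas": [
    [0,0,1.5,0,0,0,0],
    [0,0,1.5,0,0,0,0],
    [0,0,0,0,0,0,0]
  ]
}}

```text
clock: 16.5
eef_pos: [0.5203, 0.2136, 0.2449]
tool_rot: [-0.0, 1.0, -0.002, 0.001]
ft_force: [-0.2, -10.3, 7.6]
grip_width: 0.0253
grasp_force: 61.3
```

Tip met at about y = 0.213 (the force rose to 10 N), so home should be near 0.227.

>>> {"name": "move_arm", "arguments": {
  "deltas": [
    [0,0,1.5,0,0,0,0],
    [0,0,1.5,0,0,0,0],
    [0,0,1.5,0,0,0,0],
    [0,0,0,0,0,0,0]
  ]
}}

```text
clock: 16.83
eef_pos: [0.5203, 0.2177, 0.2449]
tool_rot: [-0.0, 1.0, -0.003, 0.001]
ft_force: [-0.7, -9.4, 8.3]
grip_width: 0.0253
grasp_force: 61.4
```

>>> {"name": "move_arm", "arguments": {
  "deltas": [
    [0,0,1.5,0,0,0,0],
    [0,0,1.5,0,0,0,0],
    [0,0,0,0,0,0,0]
  ]
}}

```text
clock: 17.08
eef_pos: [0.5203, 0.2206, 0.2449]
tool_rot: [-0.0, 1.0, -0.003, 0.001]
ft_force: [-0.3, -10.6, 7.7]
grip_width: 0.0252
grasp_force: 61.3
```

>>> {"name": "move_arm", "arguments": {
  "deltas": [
    [0,0,1,0,0,0,0],
    [0,0,1,0,0,0,0],
    [0,0,0,0,0,0,0]
  ]
}}

```text
clock: 17.33
eef_pos: [0.5203, 0.2225, 0.2449]
tool_rot: [-0.0, 1.0, -0.003, 0.001]
ft_force: [-0.4, -10.6, 8.0]
grip_width: 0.0256
grasp_force: 61.4
```

>>> {"name": "move_arm", "arguments": {
  "deltas": [
    [0,0,1,0,0,0,0],
    [0,0,1,0,0,0,0],
    [0,0,0,0,0,0,0]
  ]
}}

```text
clock: 17.58
eef_pos: [0.5203, 0.2245, 0.2449]
tool_rot: [-0.0, 1.0, -0.003, 0.001]
ft_force: [0.6, -9.9, 7.3]
grip_width: 0.0257
grasp_force: 61.4
```

>>> {"name": "move_arm", "arguments": {
  "deltas": [
    [0,0,0.7,0,0,0,0],
    [0,0,0.7,0,0,0,0],
    [0,0,0,0,0,0,0]
  ]
}}

```text
clock: 17.83
eef_pos: [0.5203, 0.2259, 0.2449]
tool_rot: [-0.0, 1.0, -0.003, 0.001]
ft_force: [0.9, -10.3, 8.0]
grip_width: 0.0254
grasp_force: 61.3
```

>>> {"name": "move_arm", "arguments": {
  "deltas": [
    [0,0,0.7,0,0,0,0],
    [0,0,0,0,0,0,0]
  ]
}}

```text
clock: 18.0
eef_pos: [0.5203, 0.2265, 0.2449]
tool_rot: [0.0, 1.0, -0.003, 0.001]
ft_force: [-0.2, -10.2, 8.6]
grip_width: 0.0257
grasp_force: 61.3
```

>>> {"name": "move_arm", "arguments": {
  "deltas": [
    [0,0,0.7,0,0,0,0],
    [0,0,0,0,0,0,0]
  ]
}}

```text
clock: 18.17
eef_pos: [0.5203, 0.2272, 0.2449]
tool_rot: [0.0, 1.0, -0.003, 0.001]
ft_force: [-0.5, -10.5, 8.8]
grip_width: 0.0252
grasp_force: 61.3
```

>>> {"name": "move_arm", "arguments": {
  "deltas": [
    [0,0,0.7,0,0,0,0],
    [0,0,0,0,0,0,0]
  ]
}}

```text
clock: 18.33
eef_pos: [0.5203, 0.2276, 0.2449]
tool_rot: [0.0, 1.0, -0.003, 0.001]
ft_force: [-0.0, -10.8, 8.6]
grip_width: 0.0255
grasp_force: 61.3
```

>>> {"name": "move_arm", "arguments": {
  "deltas": [
    [0,0,0.7,0,0,0,0],
    [0,0,0,0,0,0,0]
  ]
}}

```text
clock: 18.5
eef_pos: [0.5203, 0.2277, 0.245]
tool_rot: [0.0, 1.0, -0.004, 0.001]
ft_force: [-0.7, -13.1, 9.3]
grip_width: 0.0252
grasp_force: 61.4
```

The dead stop was felt at 0.2277, after about 14.5 mm of travel. I'll relax the push, open part way and rise.

>>> {"name": "move_arm", "arguments": {
  "deltas": [
    [0,0,-1,-0.5,0,0,0],
    [0,0,-1,-0.5,0,0,0],
    [0,0,0,0,0,0,0],
    [0.1,0,0,0,0,0,0],
    [0.3,0,0,0,0,0,0],
    [0.4,0,0,0,0,0,0],
    [0.45,0,0,0,0,0,0],
    [0.45,0,0,0,0,0,0],
    [0.45,0,0,0,0,0,0]
  ]
}}

```text
clock: 19.25
eef_pos: [0.5196, 0.2297, 0.2447]
tool_rot: [-0.001, 1.0, 0.0, -0.0]
ft_force: [-0.0, 0.2, 0.3]
grip_width: 0.0383
grasp_force: 0.0
```

```bash
python3 s.py
```

```text
19.25 [0.5196 0.2297 0.2447] [-0.03  0.23  0.35] [-0.04  0.03  0.02] [[-1.0, -0.0023, -0.0008], [-0.0023, 1.0, 0.0008], [0.0008, 0.0008, -1.0]] 0.0383358121415301 0.0
```

>>> {"name": "move_arm", "arguments": {
  "deltas": [
    [0.45,0,-1.5,-3,0,0,0],
    [0.45,0,0,-10,0,0,0],
    [0.45,0,0,-15,0,0,0],
    [0.45,0,0,-20,0,0,0],
    [0.45,0,0,-25,0,0,0],
    [0.45,0,0,-25,0,0,0],
    [0.45,10,-20,-10,0,0,0],
    [0.45,15,-30,0,0,0,0],
    [0.45,15,-30,0,0,0,0],
    [0.45,0,0,0,0,0,0]
  ]
}}

```text
clock: 20.08
eef_pos: [0.4776, 0.1435, 0.3552]
tool_rot: [0.001, 1.0, -0.001, 0.0]
ft_force: [-0.5, 0.8, -0.1]
grip_width: 0.0386
grasp_force: 0.0
```

```bash
python3 s.py; python3 - <<'E'
from h import *
w=bot.camera("wrist");s=bot.camera("scene")
cv2.imwrite("pics/c4.png",np.hstack([cv2.resize(w,(500,375)),cv2.resize(s[110:260,340:460],(300,375))]))
E
```

```text
20.0833 [0.4776 0.1435 0.3552] [-0.46  0.81 -0.06] [ 0.06  0.01 -0.04] [[-1.0, 0.0023, 0.0006], [0.0023, 1.0, -0.0014], [-0.0006, -0.0014, -1.0]] 0.03858547099376776 0.0
```

View pics/c4.png

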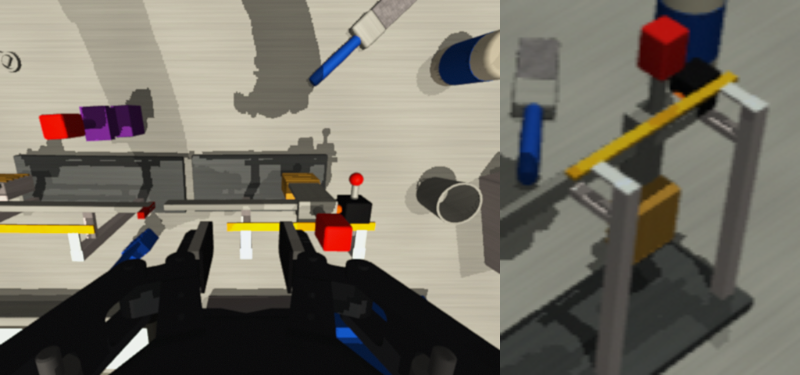

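The carrier hangs upright on rail B against the dock with the pin in, and the gripper is clear. I'll hand the job in.

```bash
python3 -c "
from workcell import bot
print(bot.job_done())"
```

```text
the job is handed in; nothing more can be done
None
```

I handed the job in at about 20 s of the 64 s, though no verdict came back: the red carrier went over the stop onto rail B, pushed the locator to a felt dead stop (about 14.5 mm of travel), and was left hanging upright under the keeper with the gripper clear.

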